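# Reset the laser cutter's tripped breaker

## Robot

A 7-joint arm with a two-finger parallel gripper is mounted at the origin on the work surface. World frame = base frame: x ahead of the robot, y to its left, z up, the work surface at z = 0. Lengths are in m, angles in rad, forces in N, time in s.
With the tool pointing down it reaches from about 0.425 to 0.925 m from the base axis. Payload 6.8 kg.
Tool frame: the origin (TCP) lies at the very end of the fingers, on their centre line; the grasp point (between the pads) lies 19 mm behind it; z points along the fingers, y is the line along which they close (so a half turn about z gives the same grasp; the last joint's range is limited). The gripper opens to 85 mm and grips with 20 to 120 N. Pads are 22 mm wide; open, the fingers measure 114 mm over their backs; the gripper's body (76 mm by 85 mm) begins 54 mm behind the grasp point. The pads swing forward as they close: fully open they stand 13 mm farther back than shut.
Start: joints at [-1.336, 0.477, 0.022, 1.555, -0.011, 1.109, -0.083], TCP at [0.227, 0.636, 0.231] pointing down, gripper open.
Joint ranges: [-2.96, 2.96], [-0.34, 2.1], [-1.41, 1.46], [0.24, 2.44], [-1.37, 4.51], [0.17, 1.92], [-2.96, 2.96]. Speed limits (rad/s): [2.39, 2.39, 3.14, 3.14, 3.14, 3.14, 3.14].

## Interface

Orientations are given as a rotation vector (axis times angle).
In Python, from bench import get_obs, viewer, r gives the robot as it stands. The module is installed in compiled form; this text tells all that it offers.
- The arm moves only by the tool play_rows, never from a script. Its argument "commands" is a list that holds one entry, the list of rows, each a list of 5 numbers: the gripper's target within -1 to 1 (shut at 1, half-way at 0, fully open at -1), then the shift along the tool's x, y, z scaled (see below), then the turn about the tool's z scaled (see below). A call has 1 to 12 rows; each row is the pose to reach, as a shift and turn from the pose commanded when the call began, along the tool's axes at that moment; what a row does not reach only later rows make up. The controller multiplies each number of a shift by 0.2 m and each number of a turn by pi/2 rad. A row lasts 1/12 s, in which the tool goes at most 41.7 mm and 7.16 degrees, less where a joint would pass 70% of its speed; a pose out of reach is approached as far as the arm can. A call with a number of a shift or a turn outside -1 to 1 is refused whole. A call with a gripper value outside its range is refused whole. The fingers move at their own pace and stop on an object; "grip_force" is the grip in N (left out, the last holds). Time passes only in rows, so rows that repeat a pose let the fingers close. It gives the time, the measured TCP pose, the force, the opening and the grip force at its end, in the units of the state.
- get_obs(): the state, without advancing time (a new reading comes with each control period).
- viewer.grab_frame(name): name is "side" or "top" or "wrist"; returns a dict with "pixels" (480x640x3 uint8, red, green, blue), "fovy" (degrees; the focal length in pixels is half the picture's height over the tangent of half this angle, whatever the lens; pixels are square), "cx", "cy" (the principal point, pixels), "world_to_cam" (4x4, takes a point from world to camera coordinates); the wrist camera has in their place "hand_eye" (4x4, takes a point from camera to tool coordinates, whose origin is the TCP and whose axes are the flange's). Camera axes: x right, y up, looking along -z (the intrinsics and any distortion apply to the point x, -y, -z); pixel columns grow to the right and rows downward; lengths in m; the calibration is good to about 2 mm. A picture is of the moment at which its call begins: read the wrist's pose just before it. There is no depth.
- r.hand_in(): hands the job in; it is judged then, once.
Trained networks look in a picture, given as the dict that the camera call returned (one of the last four; its "shot" number tells which), for a name from the list of things; names that differ only in an ending like _2 or _b are one class to them, and where a whole thing is asked for, a point or a joint stands for the part that bears it (a point fixed in the world has none). Each returns a list of dicts, best first, with "score" (0 to 1); they miss things now and then, are a little off and sometimes report something else, mostly with a low value. They report only what shows in the picture. A call takes as long as a camera call.
- viewer.trace(picture, thing): "pixels" (480x640 bool, what is visible of it) and "rect" ([left, top, right, bottom] in pixels, round what is visible of it).
The state is a dict: "clock": time; "joints": joint angles; "qvel": joint speeds; "tau": joint torques, N m; "tcp_pos": TCP position; "orientation": TCP orientation; "contact_force": force on the tool from outside, world axes, zero at the start; "moment": the same for the moment, N m; "grip_width": finger opening in m; "gripper_force": force on a finger pad.
Only numpy, scipy, OpenCV 4.12 (cv2) and the standard library are available. Lean on these libraries where they do the work, as an engineer would, in place of code of your own. Each camera call takes 0.05 s, during which the arm holds its last target. There are 200 camera calls.

## Task

One of the two breakers on the laser cutter's supply box has tripped: its red handle stands half-way between ON and OFF. Reset it by turning the handle anticlockwise past OFF, against the spring, until you feel it come up firm on its reset stop, without wrenching the breaker round in its panel; then turn it clockwise to ON and let go. Leave the other breaker on, and do not shove or knock over the bottle, tape roll and spanner round the box.

Things in the scene. Friction and masses are not known exactly. Their poses are not given: they have to be found in the camera images.
- supply_box: Grey steel bench-top supply box, bolted down, 360 mm wide (y), 300 mm deep (x). Front 65 mm high; panel slopes up at 20 degrees to 156 mm at the back. Origin: centre of its underside; x to the back, z up. Two breakers side by side on the slope, axes 170 mm apart; either may be the tripped one. Handles point up the slope at ON, to the left (seen from the front) at OFF.
- tripped_hub (a point): Tripped breaker: yellow plate 96 mm square, red rotary handle. Point on the turning axis, 40 mm above the panel: the height to grip. z: turning axis, out of the panel, leaning 20 degrees from vertical to the box's front; x up the slope, y left. Handle: a bar 18 mm thick, 23 to 53 mm above the panel; nose (white line) reaches 62 mm from the axis, tail 28 mm; hub below it 48 mm across.
- tripped_handle (a joint): Nose angle from x, rad, growing anticlockwise (towards y): 0 ON (hard stop), 0.78 TRIPPED (start; stops dead towards ON), about 1.55 OFF. Past OFF a spring resists, up to 1.1 N m, and returns it to OFF. The firm reset stop lies at 1.77 to 2.06 (varies, unmarked); the reset is made only in its last 0.04 rad. Then from OFF it takes under 0.3 N m back to 1.0, where the spring snaps it to ON.
- healthy_hub (a point): The other breaker, which is ON and must stay ON: same plate and handle; point and axes as for the tripped one.
- healthy_handle (a joint): Nose angle of the other breaker, rad, same sense: 0 ON (start), 1.57 OFF.
- cleaner_mid (a point): Loose white bottle of lens cleaner, 60 mm across, 150 mm tall, 0.3 kg, upright beside the box; the point is half-way up, z along its height. Bystander.
- tape_mid (a point): Loose roll of yellow tape lying flat beside the box, 104 mm outside, 76 mm inside, 24 mm high; the point is its centre. Bystander.
- spanner_grip (a point): Loose steel spanner, 170 mm long, lying beside the box; the point is on its handle. Bystander.
- tripped_mount (a joint): Twist of the whole tripped breaker (yellow plate and all) in its panel cut-out, rad: 0 as fitted. A clamp nut holds it; torque on the handle beyond about 4 N m, in either direction, wrenches it round. Turning the handle properly takes 1.1 N m at most, and 2 to 3 N m is plenty to feel a stop.

How it is judged:
On the way:
1. the tripped handle is turned past OFF into its reset travel (7 degrees or more past OFF) (value of joint tripped_handle above 1.7 rad), for 0.05 s.
At the end, for the whole second after the job is handed in: The tripped breaker, having been reset, is at ON (handle within 0.12 rad, about 7 degrees, of the ON stop), at rest and not twisted in its panel (0.06 rad); the other breaker is still at ON (within 0.12 rad); bottle, tape roll and spanner lie within 40 mm of where they were (value of joint each of tripped_handle, healthy_handle below 0.12 rad and velocity of joint tripped_handle between -0.1 and 0.1 rad/s and distance of each of cleaner_mid, tape_mid, spanner_grip from where it was at the start of the episode below 0.04 m and value of joint tripped_mount between -0.06 and 0.06 rad); the robot touches nothing.
It fails at once if the other breaker is turned away from ON (more than 0.4 rad) (value of joint healthy_handle above 0.4 rad).
It fails at once if the bottle, tape roll or spanner is shoved (more than 40 mm) or the bottle knocked over (distance of any of cleaner_mid, tape_mid, spanner_grip from where it was at the start of the episode above 0.04 m or angle between cleaner_mid's own z axis and vertical above 0.5 rad).
It fails at once if the tripped breaker is wrenched round in its panel (more than 0.06 rad) (value of joint tripped_mount above 0.06 rad or value of joint tripped_mount below -0.06 rad).
It also fails if it takes over 67 s, if anything falls off the work surface, if the arm or the gripper's body presses on something with over 40 N, if the wrist force passes 120 N, or if a joint passes its speed limit or range.

## Working session

There is one attempt and no reset: what is moved stays moved. The work goes in short steps, Python scripts to look and compute and a tool call to move; the robot and the scene stay as the last step left them, time stands still between calls to the robot, and variables do not carry over. Pictures are saved under pics/ and viewed, at most 10 in all, crops included, and the job is handed in when it is done.

Besides the shell and the picture viewer there is one more tool, called after "Call:" as name(argument=value, ...), one argument or row to a line, values as JSON. play_rows: Moves the arm, as the interface text tells. Shifts and turns lie within -1 to 1; 1 stands for 0.2 m of shift or pi/2 rad of turn. Its arguments: {"type":"object","properties":{"commands":{"type":"array","items":{"type":"array","items":{"type":"array","items":{"type":"number","minimum":-1,"maximum":1}}}},"grip_force":{"type":"number"}},"required":["commands"]}

```bash
mkdir -p pics; cat > h.py <<'E'
from bench import get_obs, viewer, r
import numpy as np, cv2
from scipy.spatial.transform import Rotation as R
def save(d,n): cv2.imwrite('pics/'+n,d['pixels'][:,:,::-1])
E
python3 - <<'E'
from h import *
o=get_obs()
for k in o: print(k,np.round(o[k],4))
for n in ['side','top','wrist']:
    d=viewer.grab_frame(n); save(d,n+'0.png')
    print(n,{k:(np.round(v,4).tolist() if k!='pixels' else 0) for k,v in d.items()})
    for t in ['supply_box','tripped_hub','tripped_handle','healthy_hub','healthy_handle','cleaner_mid','tape_mid','spanner_grip','tripped_mount']:
        try: 
            for q in viewer.trace(d,t)[:3]: print(t,round(q['score'],2),q['rect'],np.argwhere(q['pixels']).mean(0)[::-1].round(1))
        except Exception as e: print(t,e)
a=[cv2.imread(f'pics/{n}0.png') for n in ['side','top']]
E
```

```text
clock 0.0
joints [-1.3361  0.4778  0.0223  1.5564 -0.0114  1.1093 -0.0831]
qvel [-0.0001  0.001   0.001  -0.0003 -0.0011  0.0008 -0.0011]
tau [ 1.00000e-04 -5.96458e+01  1.60840e+00 -2.81196e+01  1.26000e-02
  9.20000e-03  0.00000e+00]
tcp_pos [0.2267 0.6352 0.2303]
orientation [-5.3570e-01 -3.0955e+00  2.9000e-03]
contact_force [-0.2349  0.0433  0.3474]
moment [-0.0096  0.0247  0.0146]
gripper_force 0.0
grip_width 0.0856
side {'pixels': 0, 'fovy': 50.9432, 'cx': 325.4521, 'cy': 236.5664, 'world_to_cam': [[0.6991, -0.715, 0.0075, -0.3652], [0.4951, 0.4915, 0.7164, -0.3582], [-0.5159, -0.4971, 0.6976, -1.0248], [0.0, 0.0, 0.0, 1.0]], 'shot': 1}
supply_box 0.76 [236.3, 161.4, 420.9, 328.0] [331.7 242.1]
tripped_hub 0.69 [272.2, 185.7, 320.8, 237.3] [293.5 212.7]
tripped_hub 0.35 [349.7, 329.2, 394.6, 368.2] [369.8 347.5]
tripped_handle 0.84 [282.4, 185.3, 301.0, 219.4] [291.4 204.4]
healthy_hub 0.93 [316.2, 218.3, 367.6, 273.5] [342.4 247.7]
healthy_hub 0.24 [406.6, 266.0, 439.6, 321.6] [419.4 291.9]
healthy_handle 0.76 [328.6, 220.5, 362.1, 253.7] [343.  239.1]
cleaner_mid 0.84 [406.2
[... 369 characters left out ...]
hot': 2}
supply_box 0.56 [238.5, 149.2, 388.0, 292.9] [311.7 221. ]
tripped_hub 0.83 [254.2, 217.4, 298.0, 260.0] [275.4 238.6]
tripped_handle 0.92 [256.9, 223.1, 286.4, 256.0] [272.  238.3]
healthy_hub 0.76 [325.2, 219.6, 365.8, 259.2] [346.1 240.6]
healthy_handle 0.78 [337.8, 220.8, 355.4, 260.3] [346.9 239.5]
tape_mid 0.65 [395.2, 264.5, 438.0, 307.2] [415.6 284.2]
spanner_grip 0.57 [169.1, 189.2, 229.6, 235.3] [197.6 211. ]
tripped_mount 0.74 [255.3, 220.2, 296.5, 263.0] [275.9 238.4]
wrist {'pixels': 0, 'fovy': 64.3193, 'cx': 315.5629, 'cy': 242.3671, 'hand_eye': [[0.0, 0.9557, 0.2944, 0.0748], [1.0, -0.0, -0.0, 0.0005], [0.0, 0.2944, -0.9557, -0.1424], [0.0, 0.0, 0.0, 1.0]], 'shot': 3}
```

```bash
python3 - <<'E'
import cv2
s=cv2.imread('pics/side0.png')[130:390,200:470]; t=cv2.imread('pics/top0.png')[130:330,150:450]
cv2.imwrite('pics/s0.png',cv2.resize(s,None,fx=2.2,fy=2.2,interpolation=2));cv2.imwrite('pics/t0.png',cv2.resize(t,None,fx=2.6,fy=2.6,interpolation=2))
E
```

```text
(no output)
```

View pics/s0.png

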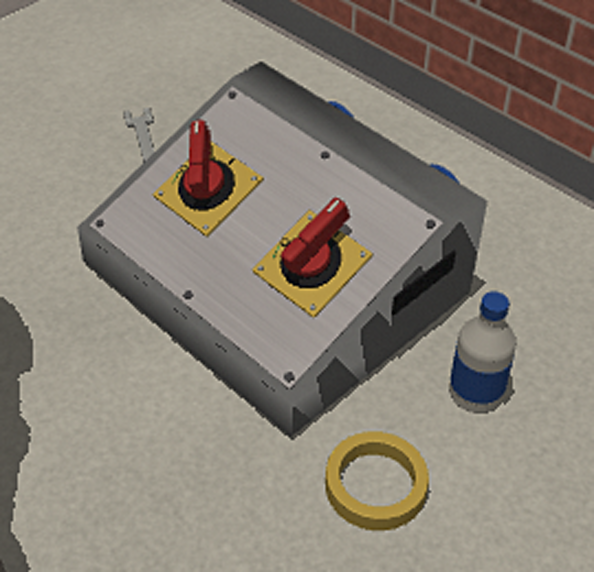

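View pics/t0.png

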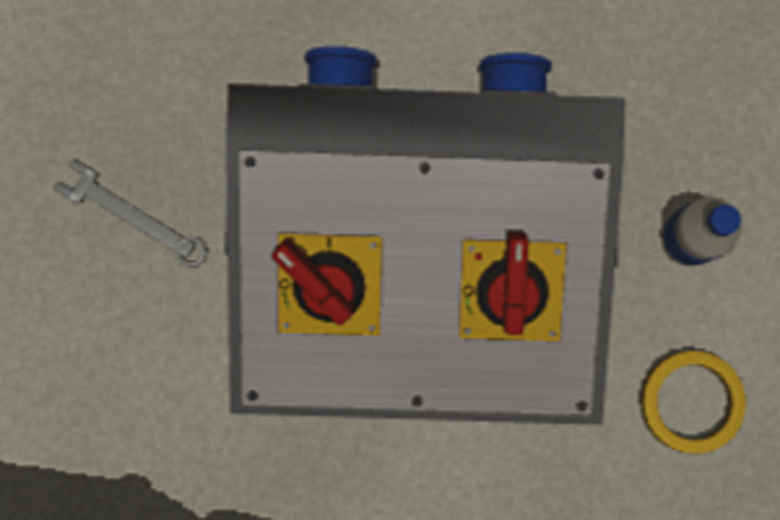

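The side picture (crop origin 200,130; ×2.2) and the top picture (origin 150,130; ×2.6) both show that the left breaker has tripped, at top px about (276,239). The healthy one is at (346,240), with the bottle and tape to the right and the spanner on the left. Next I'll fit the plate poses.

```bash
cat > fit.py <<'E'
from h import *
from scipy.optimize import least_squares
def corners(d,rect):
    l,t,r_,b=[int(round(v)) for v in rect]; l-=6;t-=6;r_+=6;b+=6
    hsv=cv2.cvtColor(d['pixels'],cv2.COLOR_RGB2HSV)
    m=cv2.inRange(hsv,(20,130,60),(34,255,255)); k=np.zeros_like(m);k[t:b,l:r_]=m[t:b,l:r_]
    h=cv2.convexHull(cv2.findNonZero(k)).reshape(-1,2)
    return k,cv2.minEnclosingTriangle(h.astype(np.float32))[0],h
def proj(d,P):
    f=240/np.tan(np.radians(d['fovy'])/2); c=P@d['world_to_cam'][:3,:3].T+d['world_to_cam'][:3,3]
    return np.c_[d['cx']+f*c[:,0]/-c[:,2], d['cy']-f*c[:,1]/-c[:,2]]
def frame(yaw): return R.from_euler('z',yaw).as_matrix()@R.from_euler('y',-20,degrees=True).as_matrix()
E
python3 - <<'E'
from fit import *
ds=[viewer.grab_frame(n) for n in('side','top')]
rects=[[[272,186,321,237],[316,218,368,274]],[[254,217,298,260],[325,220,366,259]]]
H=[]
for d,rr in zip(ds,rects):
    for j,rc in enumerate(rr):
        k,_,h=corners(d,rc); H.append((d,j,h.astype(float))); print(len(h),cv2.boundingRect(h),int((k>0).sum()))
sq=np.array([[a,b,0] for a,b in((1,1),(1,-1),(-1,-1),(-1,1))])*.048
def res(p):
    F=frame(p[3]); out=[]
    for d,j,h in H:
        Q=proj(d,p[:3]+(sq-[0,.17*j,0])@F.T).astype(np.float32)
        # distance of hull pixels from model outline (positive inside)
        out+=[cv2.pointPolygonTest(Q.reshape(-1,1,2),(float(x),float(y)),True)-.5 for x,y in h]
    return np.array(out)
s=least_squares(res,[.55,.09,.12,-.03],loss='soft_l1',f_scale=1,diff_step=1e-3)
print(s.x.round(4),np.abs(res(s.x)).mean(),res(s.x).round(1))
p=s.x;F=frame(p[3]);print('hub',p[:3]+F[:,2]*.038,'healthy',p[:3]-F[:,1]*.17+F[:,2]*.038)
o=get_obs();print(R.from_rotvec(o['orientation']).as_matrix().round(3))
for d,n in zip(ds,'st'):
    im=d['pixels'].copy()
    for j in(0,1): cv2.polylines(im,[proj(d,p[:3]+(sq-[0,.17*j,0])@F.T).round().astype(int)],True,(0,255,255))
    for ang,b in((.78,0),(0,1)): 
        q=p[:3]+np.array([[0,-.17*b,.051],[.062*np.cos(ang),.062*np.sin(ang)-.17*b,.051]])@F.T
        cv2.polylines(im,[proj(d,q).round().astype(int)],False,(0,255,0))
    cv2.imwrite(f'pics/fit_{n}.png',cv2.resize(im[140:300,230:400],None,fx=2.3,fy=2.3)[:,:,::-1])
a=[cv2.imread(f'pics/fit_{n}.png') for n in 'st'];cv2.imwrite('pics/fit.png',np.hstack(a))
E
```

```text
16 (270, 195, 57, 48) 583
15 (310, 212, 59, 62) 735
8 (257, 220, 40, 39) 787
11 (327, 222, 41, 39) 804
[ 0.5412  0.1333  0.1126 -0.0243] 4.003202160899189 [-26.4 -26.4 -25.7  -0.2  -0.3  -0.2   0.   -0.6  -0.7  -0.1  -0.2  -0.9
  -0.8  -0.6  -0.4 -25.7  -0.3  -0.6  -0.5  -0.4  -0.1  -0.4  -0.5  -0.1
   0.1 -25.8 -31.3 -25.6  -0.3  -0.8   0.    0.   -0.   -0.6  -0.3  -0.1
  -0.2   0.2   0.3   0.    0.    0.1  -0.7  -0.1  -0.5  -0.2   0.1  -0.1
  -0.1   0.1]
hub [0.52820293 0.13359594 0.1483272 ] healthy [ 0.52406934 -0.03635379  0.1483272 ]
[[-0.942  0.336  0.   ]
 [ 0.336  0.942 -0.   ]
 [-0.    -0.    -1.   ]]
```

View pics/fit.png

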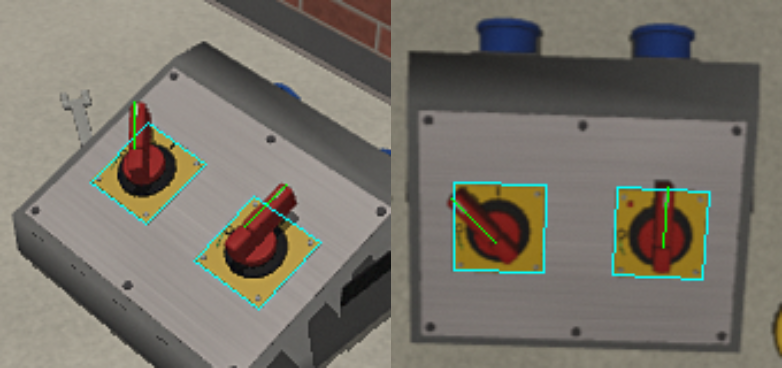

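The left breaker's axis is located at about (0.528, 0.134, 0.148) for the grip point, and the overlay agrees to within 2-4 mm. The commands only turn the tool about vertical, so I'll straddle the nose with loosely opened fingers and steer it round.

```bash
cat > plan.py <<'E'
from fit import *
HUB=np.array([.5282,.1336,.1483]); YAW=-.0243
def target(th,r_=.046,h=.024,off=0.,lift=0.):
    """TCP (straddling bar at angle th, radius r_, tip h above panel), tool-y heading"""
    F=frame(YAW); d=np.array([np.cos(th),np.sin(th),0])
    P=HUB+F@(r_*d+[0,0,h-.04]) ; w=F@d; a=np.arctan2(w[1],w[0])
    P=P+off*np.array([-np.sin(a),np.cos(a),0])+[0,0,lift]
    return P,a-np.pi/2
def cmd(P,head,o=None):
    o=o or get_obs(); M=R.from_rotvec(o['orientation']).as_matrix()
    cur=np.arctan2(M[1,1],M[0,1]); t=-(head-cur); t=(t+np.pi)%(2*np.pi)-np.pi
    return np.r_[(M.T@(P-o['tcp_pos']))/.2, t/(np.pi/2)].round(4)
E
python3 - <<'E'
from plan import *
P,h=target(.78,lift=.11); print(P,h,cmd(P,h))
for t in (.78,1.55,2.06): print(target(t))
E
```

```text
[0.56517753 0.16506168 0.25444967] -0.7840065163207585 [-2.384  -1.6479 -0.1157  1.2809]
(array([0.56517753, 0.16506168, 0.14444967]), np.float64(-0.7840065163207585))
(array([0.53568676, 0.17942167, 0.13359208]), np.float64(-0.04384248436505778))
(array([0.51435047, 0.17455314, 0.12587165]), np.float64(0.43955568068635875))
```

Call:
play_rows(
  commands=[
    [[-1,-0.2,-0.14,-0.12,0.08],[-1,-0.4,-0.28,-0.12,0.16],[-1,-0.6,-0.42,-0.12,0.24],[-1,-0.8,-0.56,-0.12,0.32],[-1,-0.98,-0.68,-0.12,0.4],[-0.5,-0.98,-0.68,-0.12,0.48],[-0.05,-0.98,-0.68,-0.12,0.56],[-0.05,-0.98,-0.68,-0.12,0.64],[-0.05,-0.98,-0.68,-0.12,0.64]],
  ],
)

```text
clock: 2.35
tcp_pos: [0.3663, 0.4412, 0.2556]
orientation: [-1.968, -2.449, -0.001]
contact_force: [-0.8, 0.1, 0.4]
grip_width: 0.0445
gripper_force: 0.0
```

```bash
python3 -c "
from plan import *
o=get_obs();print(o['tcp_pos'],o['joints'].round(2) if hasattr(o['joints'],'round') else o['joints'],o['grip_width']);print(cmd(*target(.78,lift=.11)))"
```

```text
[0.36625998 0.44123571 0.25559947] [-1.21  0.29  0.28  1.79 -0.09  1.07 -0.68] 0.044529043842452064
[-1.5624  0.6744  0.0052  0.6371]
```

Call:
play_rows(
  commands=[
    [[-0.05,-0.2,0.09,0,0.08],[-0.05,-0.4,0.17,0,0.16],[-0.05,-0.6,0.26,0,0.24],[-0.05,-0.8,0.34,0,0.32],[-0.05,-0.95,0.42,0,0.4],[-0.05,-1,0.5,0,0.48],[-0.05,-1,0.6,0,0.56],[-0.05,-1,0.67,0,0.637],[-0.05,-1,0.67,0,0.637],[-0.05,-1,0.67,0,0.637]],
  ],
)

```text
clock: 3.18
tcp_pos: [0.5405, 0.2768, 0.2548]
orientation: [2.894, 1.221, -0.001]
contact_force: [0.1, 0.5, 0.5]
grip_width: 0.0452
gripper_force: 0.0
```

```bash
python3 -c "
from plan import *
o=get_obs();print(o['tcp_pos'],np.round(o['joints'],2),o['grip_width']);print(cmd(*target(.78,lift=.11)))"
```

```text
[0.54049007 0.27681289 0.25482829] [-1.    0.38  0.56  1.73 -0.22  1.1  -1.14] 0.04520180764791745
[-0.3143  0.4782  0.0024  0.0077]
```

Call:
play_rows(
  commands=[
    [[-0.05,-0.16,0.24,0,0.005],[-0.05,-0.314,0.478,0,0.008],[-0.05,-0.314,0.478,0,0.008],[-0.05,-0.314,0.478,0,0.008],[-0.05,-0.314,0.478,0,0.008],[-0.05,-0.314,0.478,0,0.008]],
  ],
)

```text
clock: 3.68
tcp_pos: [0.5637, 0.1656, 0.2553]
orientation: [-2.902, -1.201, 0.0]
contact_force: [0.1, 1.1, 0.3]
grip_width: 0.0449
gripper_force: 0.0
```

```bash
cat > wr.py <<'E'
from plan import *
o=get_obs(); d=viewer.grab_frame('wrist')
T=np.eye(4);T[:3,:3]=R.from_rotvec(o['orientation']).as_matrix();T[:3,3]=o['tcp_pos']
d['world_to_cam']=np.linalg.inv(T@d['hand_eye'])
F=frame(YAW)
E
python3 - <<'E'
from wr import *
print(o['tcp_pos'],np.round(o['joints'],2)); print(cmd(*target(.78),o))
im=d['pixels'].copy()
def bar(th,j,col,z=.013):
    u=np.array([np.cos(th),np.sin(th),0]);v=np.array([-u[1],u[0],0])
    q=np.array([.062*u+.009*v,.062*u-.009*v,-.028*u-.009*v,-.028*u+.009*v])+[0,-.17*j,z]
    cv2.polylines(im,[proj(d,HUB+q@F.T).round().astype(int)],True,col)
bar(.78,0,(0,255,0)); bar(0,1,(0,255,0))
sq=np.array([[a,b,-.04] for a,b in((.048,.048),(.048,-.048),(-.048,-.048),(-.048,.048))])
cv2.polylines(im,[proj(d,HUB+sq@F.T).round().astype(int)],True,(0,255,255))
cv2.imwrite('pics/w1.png',im[:,:,::-1])
E
```

```text
[0.56373687 0.16562154 0.25526668] [-0.85  0.35  0.59  1.77 -0.22  1.09 -0.97]
[ 0.003   0.0078  0.5541 -0.0014]
```

View pics/w1.png

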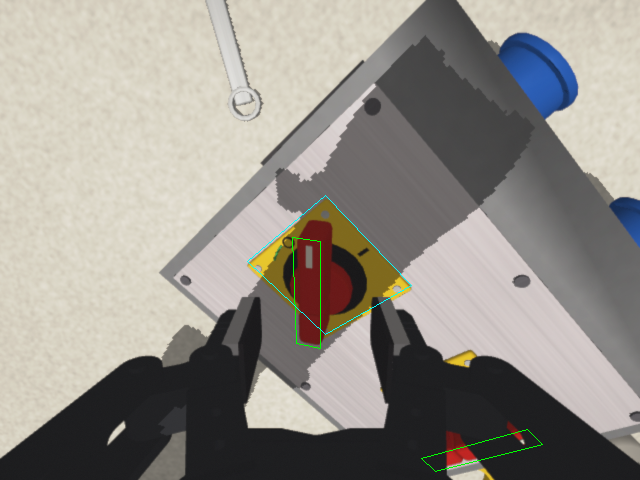

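The wrist picture shows the plate outline matching. The bar's top edge runs from (307,240) to (310,347), centred between the fingers at (250,330) and (385,330). I'll lower the fingers to straddle the nose.

Call:
play_rows(
  commands=[
    [[-0.05,0.003,0.008,0.12,0],[-0.05,0.003,0.008,0.24,0],[-0.05,0.003,0.008,0.35,0],[-0.05,0.003,0.008,0.45,0],[-0.05,0.003,0.008,0.554,0],[-0.05,0.003,0.008,0.554,0],[-0.05,0.003,0.008,0.554,0]],
  ],
  grip_force=20,
)

```text
clock: 4.32
tcp_pos: [0.5651, 0.1651, 0.1438]
orientation: [-2.903, -1.2, 0.004]
contact_force: [0.3, -0.6, 0.9]
grip_width: 0.0448
gripper_force: 0.0
```

```bash
python3 - <<'E'
from plan import *
o=get_obs();print(o['tcp_pos'],o['contact_force'],np.round(o['joints'],2))
F=frame(YAW)
# path: push side finger trails; commanded centre leads by off
for t in np.linspace(.78,1.7,8): print(round(t,2),cmd(*target(t,off=.010),o))
E
```

```text
[0.56505672 0.16511763 0.14375207] [ 0.33571742 -0.60933456  0.91931353] [-0.79  0.48  0.53  1.87 -0.31  0.87 -0.89]
0.78 [ 0.0001 -0.0494 -0.0034 -0.0019]
0.91 [-0.0066 -0.0781  0.0044 -0.0848]
1.04 [-0.0169 -0.1055  0.013  -0.1665]
1.17 [-0.0307 -0.1312  0.0223 -0.247 ]
1.31 [-0.0477 -0.1546  0.0321 -0.3266]
1.44 [-0.0678 -0.1755  0.0423 -0.4056]
1.57 [-0.0906 -0.1934  0.0527 -0.4843]
1.7 [-0.1157 -0.208   0.0631 -0.5629]
```

Call:
play_rows(
  commands=[
    [[-0.05,0,-0.049,0,0],[-0.05,-0.006,-0.075,0.004,-0.075],[-0.05,-0.015,-0.102,0.012,-0.15],[-0.05,-0.026,-0.125,0.02,-0.22],[-0.05,-0.041,-0.146,0.028,-0.295],[-0.05,-0.058,-0.166,0.037,-0.37],[-0.05,-0.068,-0.175,0.042,-0.405],[-0.05,-0.08,-0.185,0.048,-0.45],[-0.05,-0.09,-0.193,0.052,-0.484],[-0.05,-0.09,-0.193,0.052,-0.484],[-0.05,-0.09,-0.193,0.052,-0.484]],
  ],
)

```text
clock: 5.23
tcp_pos: [0.5266, 0.1795, 0.1355]
orientation: [2.255, 2.187, 0.004]
contact_force: [0.9, -0.1, -0.4]
grip_width: 0.045
gripper_force: 0.0
```

```bash
python3 - <<'E'
from wr import *
print(o['tcp_pos'],o['contact_force'],o['moment'],cmd(*target(1.57,off=.01),o))
for t in np.arange(1.57,2.3,.06): print(round(t,2),cmd(*target(t,off=.010),o))
save(d,'w2.png')
E
```

```text
[0.52663954 0.17950264 0.13548079] [ 0.91033531 -0.09554763 -0.37458829] [ 0.00284108 -0.0203047  -0.0288835 ] [ 0.0007 -0.0091  0.011  -0.0037]
1.57 [ 0.0007 -0.0091  0.011  -0.0037]
1.63 [-0.0026 -0.022   0.0157 -0.0396]
1.69 [-0.0067 -0.0346  0.0204 -0.0755]
1.75 [-0.0117 -0.047   0.025  -0.1115]
1.81 [-0.0174 -0.0591  0.0296 -0.1476]
1.87 [-0.0239 -0.0709  0.0341 -0.1838]
1.93 [-0.0312 -0.0823  0.0385 -0.2201]
1.99 [-0.0392 -0.0932  0.0429 -0.2566]
2.05 [-0.0479 -0.1036  0.0471 -0.2933]
2.11 [-0.0572 -0.1135  0.0512 -0.3303]
2.17 [-0.0672 -0.1229  0.0551 -0.3674]
2.23 [-0.0778 -0.1317  0.0589 -0.4048]
2.29 [-0.089  -0.1398  0.0625 -0.4425]
```

View pics/w2.png

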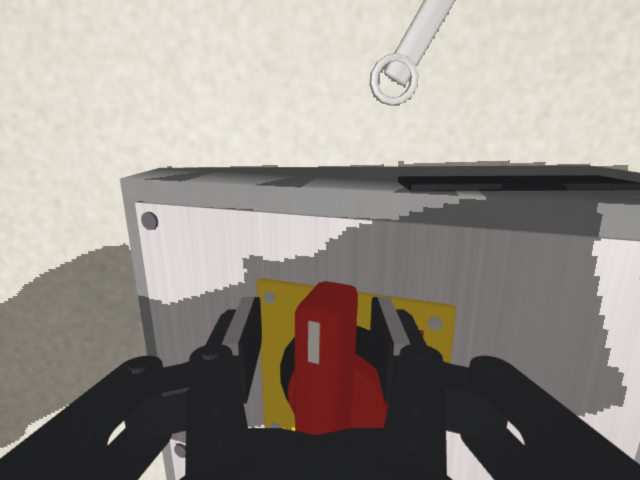

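The bar has turned to about OFF, with its nose at (327,290) and the right (upslope) finger against it. From here I'll push on in small steps and watch the force.

Call:
play_rows(
  commands=[
    [[-0.05,0,-0.009,0.011,0],[-0.05,-0.003,-0.022,0.016,-0.04],[-0.05,-0.007,-0.035,0.02,-0.075],[-0.05,-0.012,-0.047,0.025,-0.11],[-0.05,-0.012,-0.047,0.025,-0.11],[-0.05,-0.012,-0.047,0.025,-0.11]],
  ],
)

```text
clock: 5.78
tcp_pos: [0.5178, 0.1768, 0.1295]
orientation: [2.06, 2.371, 0.003]
contact_force: [3.6, 1.3, -1.6]
grip_width: 0.0447
gripper_force: 1.8
```

```bash
cat > st.py <<'E'
from plan import *
o=get_obs(); M=R.from_rotvec(o['orientation']).as_matrix()
f=np.array(o['contact_force']); F=frame(YAW); print('tcp',o['tcp_pos'].round(4),'f tool',(M.T@f).round(1),'world',f.round(1),'mom',np.round(o['moment'],2))
arm=o['tcp_pos']+[0,0,.012]-HUB
print('axis torque ~',np.dot(F[:,2],np.cross(arm,f)).round(2),'panel polar', np.round([np.hypot(*(F.T@arm)[:2]),np.arctan2(*(F.T@arm)[[1,0]])],3))
E
python3 st.py
```

```text
tcp [0.5178 0.1768 0.1295] f tool [0.7 3.8 1.6] world [ 3.6  1.3 -1.6] mom [ 0.21 -0.75 -0.01]
axis torque ~ -0.14 panel polar [0.045 1.866]
```

```bash
cat > nx.py <<'E'
import sys
from plan import *
# rows relative to commanded target(t0,off0)
def rel(t0,o0,lst):
    P0,h0=target(t0,off=o0)
    x=R.from_euler('z',h0).as_matrix()@np.array([[0,1,0],[1,0,0],[0,0,-1]]).T
    M=np.c_[[-np.sin(h0),np.cos(h0),0],[np.cos(h0),np.sin(h0),0],[0,0,-1]]
    for t,of in lst:
        P,h=target(t,off=of); print(round(t,2),of,np.r_[(M.T@(P-P0))/.2,-(h-h0)/(np.pi/2)].round(4))
E
python3 - <<'E'
from nx import *
rel(1.75,.01,[(t,.01) for t in np.arange(1.78,2.2,.03)])
E
```

```text
1.78 0.01 [-0.0017 -0.0065  0.0023 -0.018 ]
1.81 0.01 [-0.0035 -0.0129  0.0046 -0.0361]
1.84 0.01 [-0.0056 -0.0193  0.0069 -0.0542]
1.87 0.01 [-0.0079 -0.0256  0.0092 -0.0723]
1.9 0.01 [-0.0104 -0.0319  0.0114 -0.0904]
1.93 0.01 [-0.013  -0.038   0.0136 -0.1086]
1.96 0.01 [-0.0159 -0.0441  0.0158 -0.1268]
1.99 0.01 [-0.019  -0.0502  0.018  -0.1451]
2.02 0.01 [-0.0223 -0.0561  0.0201 -0.1634]
2.05 0.01 [-0.0257 -0.062   0.0222 -0.1818]
2.08 0.01 [-0.0294 -0.0677  0.0243 -0.2003]
2.11 0.01 [-0.0332 -0.0734  0.0264 -0.2187]
2.14 0.01 [-0.0372 -0.0789  0.0284 -0.2373]
2.17 0.01 [-0.0414 -0.0843  0.0303 -0.2559]
2.2 0.01 [-0.0458 -0.0896  0.0323 -0.2746]
```

Call:
play_rows(
  commands=[
    [[-0.05,-0.002,-0.0065,0.002,-0.018],[-0.05,-0.0035,-0.013,0.0045,-0.036],[-0.05,-0.0035,-0.013,0.0045,-0.036]],
  ],
)

```text
clock: 6.03
tcp_pos: [0.5157, 0.1758, 0.1286]
orientation: [1.988, 2.43, 0.004]
contact_force: [5.6, 0.5, -2.0]
grip_width: 0.0444
gripper_force: 2.7
```

```bash
python3 st.py; python3 -c "
from nx import *
rel(1.81,.01,[(t,.01) for t in (1.84,1.87,1.9)])
rel(1.87,.01,[(t,.01) for t in (1.9,1.93,)])
rel(1.93,.01,[(t,.01) for t in (1.96,1.99,)])
rel(1.99,.01,[(t,.01) for t in (2.02,2.05,)])
rel(2.05,.01,[(t,.01) for t in (2.08,2.11,)])"
```

```text
tcp [0.5157 0.1758 0.1286] f tool [-0.6  5.6  2. ] world [ 5.6  0.5 -2. ] mom [ 0.2  -1.14 -0.06]
axis torque ~ -0.2 panel polar [0.045 1.922]
1.84 0.01 [-0.0017 -0.0065  0.0023 -0.0181]
1.87 0.01 [-0.0036 -0.0129  0.0045 -0.0362]
1.9 0.01 [-0.0057 -0.0193  0.0068 -0.0543]
1.9 0.01 [-0.0018 -0.0065  0.0022 -0.0181]
1.93 0.01 [-0.0037 -0.0129  0.0045 -0.0363]
1.96 0.01 [-0.0018 -0.0065  0.0022 -0.0182]
1.99 0.01 [-0.0038 -0.013   0.0044 -0.0365]
2.02 0.01 [-0.0018 -0.0065  0.0021 -0.0183]
2.05 0.01 [-0.0039 -0.013   0.0043 -0.0367]
2.08 0.01 [-0.0019 -0.0065  0.0021 -0.0184]
2.11 0.01 [-0.004  -0.013   0.0041 -0.0369]
```

Call:
play_rows(
  commands=[
    [[-0.05,-0.002,-0.0065,0.002,-0.018],[-0.05,-0.0036,-0.013,0.0045,-0.036],[-0.05,-0.0036,-0.013,0.0045,-0.036]],
  ],
)

```text
clock: 6.28
tcp_pos: [0.514, 0.1747, 0.1279]
orientation: [1.918, 2.485, 0.006]
contact_force: [6.7, 1.2, -3.8]
grip_width: 0.0446
gripper_force: 3.5
```

```bash
python3 st.py
```

```text
tcp [0.514  0.1747 0.1279] f tool [-0.6  6.8  3.9] world [ 6.7  1.2 -3.8] mom [ 0.26 -1.58 -0.08]
axis torque ~ -0.22 panel polar [0.044 1.97 ]
```

Call:
play_rows(
  commands=[
    [[-0.05,-0.002,-0.0065,0.002,-0.018],[-0.05,-0.0037,-0.013,0.0045,-0.036],[-0.05,-0.0037,-0.013,0.0045,-0.036]],
  ],
)

```text
clock: 6.53
tcp_pos: [0.5136, 0.1736, 0.1276]
orientation: [1.846, 2.535, 0.011]
contact_force: [11.2, 2.8, -4.5]
grip_width: 0.0448
gripper_force: 5.5
```

```bash
python3 st.py; python3 -c "
from plan import *
print(target(1.93,off=.01))
d=viewer.grab_frame('top');print(d['shot']);save(d,'top3.png')
q=viewer.trace(d,'tripped_handle')
for a in q: print(a['score'],a['rect'])"
```

```text
tcp [0.5136 0.1736 0.1276] f tool [-0.8 11.4  4.6] world [11.2  2.8 -4.5] mom [ 0.29 -2.5  -0.11]
axis torque ~ -0.4 panel polar [0.043 1.989]
(array([0.51001817, 0.17379036, 0.12773434]), np.float64(0.3149105718672054))
8
0.6 [269.1, 232.3, 288.0, 252.3]
```

Call:
play_rows(
  commands=[
    [[-0.05,-0.001,-0.01,0.002,-0.01],[-0.05,-0.002,-0.02,0.004,-0.02],[-0.05,-0.002,-0.02,0.004,-0.02],[-0.05,-0.002,-0.02,0.004,-0.02]],
  ],
)

```text
clock: 6.97
tcp_pos: [0.5109, 0.1727, 0.127]
orientation: [1.807, 2.562, 0.013]
contact_force: [14.9, 4.4, -7.2]
grip_width: 0.0448
gripper_force: 6.9
```

```bash
python3 st.py
```

```text
tcp [0.5109 0.1727 0.127 ] f tool [-0.9 15.4  7.4] world [14.9  4.4 -7.2] mom [ 0.69 -3.02 -0.15]
axis torque ~ -0.54 panel polar [0.044 2.054]
```

Call:
play_rows(
  commands=[
    [[-0.05,-0.002,-0.01,0.003,-0.01],[-0.05,-0.004,-0.02,0.006,-0.02],[-0.05,-0.004,-0.02,0.006,-0.02],[-0.05,-0.004,-0.02,0.006,-0.02]],
  ],
)

```text
clock: 7.3
tcp_pos: [0.5084, 0.1717, 0.1262]
orientation: [1.765, 2.59, 0.017]
contact_force: [16.5, 5.8, -7.9]
grip_width: 0.0451
gripper_force: 8.1
```

```bash
cat >> st.py <<'E'
g=F.T@f; c=F.T@(o['tcp_pos']+M@[0,-.022,-.012]-HUB)   # pushing pad face
print('pad contact polar',np.round([np.hypot(c[0],c[1]),np.arctan2(c[1],c[0])],3),'torque',round(c[0]*g[1]-c[1]*g[0],2))
E
python3 st.py
```

```text
tcp [0.5084 0.1717 0.1262] f tool [-0.6 17.4  8.1] world [16.5  5.8 -7.9] mom [ 1.11 -3.35 -0.14]
axis torque ~ -0.62 panel polar [0.044 2.12 ]
pad contact polar [0.051 2.54 ] torque -0.63
```

Call:
play_rows(
  commands=[
    [[-0.05,-0.002,-0.01,0.003,-0.01],[-0.05,-0.004,-0.02,0.006,-0.02],[-0.05,-0.004,-0.02,0.006,-0.02],[-0.05,-0.004,-0.02,0.006,-0.02]],
  ],
)

```text
clock: 7.63
tcp_pos: [0.5058, 0.1705, 0.1254]
orientation: [1.723, 2.617, 0.02]
contact_force: [17.4, 8.1, -9.4]
grip_width: 0.045
gripper_force: 9.3
```

```bash
sed -i 's/\[0,-.022,-.012\]/[0,.022,-.012]/' st.py; python3 st.py
```

```text
tcp [0.5058 0.1705 0.1254] f tool [ 0.6 19.   9.7] world [17.4  8.1 -9.4] mom [ 1.59 -3.7  -0.12]
axis torque ~ -0.69 panel polar [0.044 2.185]
pad contact polar [0.046 1.72 ] torque -0.64
```

Call:
play_rows(
  commands=[
    [[-0.05,-0.002,-0.01,0.008,-0.01],[-0.05,-0.004,-0.02,0.016,-0.02],[-0.05,-0.004,-0.02,0.016,-0.02],[-0.05,-0.004,-0.02,0.016,-0.02]],
  ],
)

```text
clock: 7.97
tcp_pos: [0.5045, 0.1694, 0.1239]
orientation: [1.68, 2.641, 0.027]
contact_force: [17.1, 8.8, 1.9]
grip_width: 0.0448
gripper_force: 9.8
```

```bash
python3 st.py
```

```text
tcp [0.5045 0.1694 0.1239] f tool [ 0.7 19.2 -1.5] world [17.1  8.8  1.9] mom [ 1.9  -3.87 -0.12]
axis torque ~ -0.83 panel polar [0.045 2.23 ]
pad contact polar [0.046 1.766] torque -0.82
```

Call:
play_rows(
  commands=[
    [[-0.05,-0.003,-0.013,0.005,-0.01],[-0.05,-0.006,-0.026,0.01,-0.02],[-0.05,-0.006,-0.026,0.01,-0.02],[-0.05,-0.006,-0.026,0.01,-0.02]],
  ],
)

```text
clock: 8.3
tcp_pos: [0.5045, 0.1686, 0.1237]
orientation: [1.635, 2.663, 0.04]
contact_force: [26.1, 13.7, 1.2]
grip_width: 0.0449
gripper_force: 14.2
```

```bash
python3 st.py
```

```text
tcp [0.5045 0.1686 0.1237] f tool [ 0.4 29.5 -0.3] world [26.1 13.7  1.2] mom [ 2.88 -5.49 -0.2 ]
axis torque ~ -1.24 panel polar [0.044 2.243]
pad contact polar [0.046 1.775] torque -1.23
```

The TCP stopped while the force rose from 19 to 29 N, which is probably the stop. I'll press once more to confirm it.

Call:
play_rows(
  commands=[
    [[-0.05,-0.003,-0.013,0.003,-0.005],[-0.05,-0.006,-0.026,0.006,-0.01],[-0.05,-0.006,-0.026,0.006,-0.01],[-0.05,-0.006,-0.026,0.006,-0.01]],
  ],
)

```text
clock: 8.63
tcp_pos: [0.5043, 0.168, 0.1237]
orientation: [1.609, 2.672, 0.052]
contact_force: [35.0, 19.8, -5.4]
grip_width: 0.0448
gripper_force: 19.1
```

```bash
python3 st.py
```

```text
tcp [0.5043 0.168  0.1237] f tool [ 1.1 40.   6.9] world [35.  19.8 -5.4] mom [ 4.2  -7.4  -0.21]
axis torque ~ -1.6 panel polar [0.044 2.255]
pad contact polar [0.045 1.785] torque -1.56
```

Call:
play_rows(
  commands=[
    [[-0.05,-0.003,-0.012,0.001,0],[-0.05,-0.006,-0.024,0.002,0],[-0.05,-0.006,-0.024,0.002,0]],
  ],
)

```text
clock: 8.88
tcp_pos: [0.5039, 0.1676, 0.1239]
orientation: [1.605, 2.669, 0.063]
contact_force: [44.4, 27.2, -15.8]
grip_width: 0.0446
gripper_force: 24.3
```

```bash
python3 st.py; python3 - <<'E'
from wr import *
save(d,'w4.png'); print(np.round(o['joints'],2))
E
```

```text
tcp [0.5039 0.1676 0.1239] f tool [ 3.3 51.2 18.3] world [ 44.4  27.2 -15.8] mom [ 5.58 -9.35 -0.19]
axis torque ~ -1.98 panel polar [0.044 2.266]
pad contact polar [0.045 1.795] torque -1.85
[-0.61  0.36  0.21  2.04 -0.12  0.7   0.16]
```

View pics/w4.png

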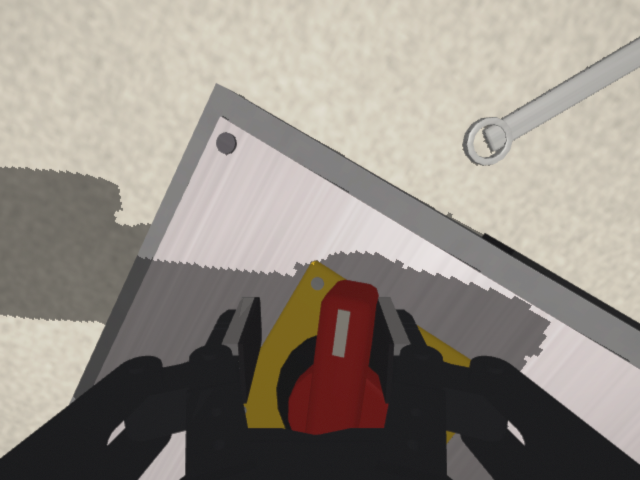

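The wrist picture shows the bar hard against the right finger at (375,300), with the plate still square to the panel. The torque is about 2 N m and nothing moves, so the reset stop is reached. Now I'll back off.

Call:
play_rows(
  commands=[
    [[-0.05,0.005,0.03,-0.01,0.02],[-0.05,0.01,0.06,-0.02,0.05],[-0.05,0.015,0.09,-0.03,0.08],[-0.05,0.02,0.12,-0.04,0.1],[-0.05,0.02,0.12,-0.04,0.1],[-0.05,0.02,0.12,-0.04,0.1],[-0.05,0.02,0.12,-0.04,0.1]],
  ],
)

```text
clock: 9.52
tcp_pos: [0.5081, 0.1721, 0.1263]
orientation: [1.826, 2.549, 0.015]
contact_force: [11.2, 5.4, -2.4]
grip_width: 0.0444
gripper_force: 6.4
```

```bash
python3 st.py; python3 - <<'E'
from plan import *
o=get_obs()
for t in (1.9,1.75,1.55,1.45,1.3,1.15,1.0,.85): print(t,cmd(*target(t,h=.022,off=-.008 ),o))
E
```

```text
tcp [0.5081 0.1721 0.1263] f tool [ 1.5 12.3  2.5] world [11.2  5.4 -2.4] mom [ 1.16 -2.54 -0.03]
axis torque ~ -0.5 panel polar [0.045 2.119]
pad contact polar [0.046 1.655] torque -0.46
1.9 [0.0012 0.1116 0.0015 0.0264]
1.75 [-0.0071  0.1435 -0.0096  0.1168]
1.55 [-0.0257  0.1833 -0.0248  0.2366]
1.45 [-0.0381  0.2015 -0.0325  0.2965]
1.3 [-0.0602  0.2262 -0.0438  0.3866]
1.15 [-0.0861  0.2474 -0.0547  0.4776]
1.0 [-0.1152  0.2643 -0.0649  0.5698]
0.85 [-0.147   0.2767 -0.0742  0.6635]
```

Call:
play_rows(
  commands=[
    [[-0.05,0.001,0.06,0,0.02],[-0.05,0.001,0.11,0,0.05],[-0.05,-0.007,0.145,-0.01,0.12],[-0.05,-0.016,0.165,-0.018,0.18],[-0.05,-0.026,0.185,-0.025,0.237],[-0.05,-0.038,0.205,-0.033,0.297],[-0.05,-0.05,0.22,-0.039,0.34],[-0.05,-0.06,0.232,-0.044,0.387],[-0.05,-0.06,0.232,-0.044,0.387],[-0.05,-0.06,0.232,-0.044,0.387]],
  ],
)

```text
clock: 10.35
tcp_pos: [0.5491, 0.1725, 0.1325]
orientation: [-2.507, -1.891, 0.006]
contact_force: [-3.8, -1.7, 2.1]
grip_width: 0.0451
gripper_force: 1.8
```

```bash
python3 st.py; python3 - <<'E'
from plan import *
o=get_obs();print(cmd(*target(1.3,h=.022,off=-.008 ),o))
for t in (1.2,1.1,1.0,.9,.8,.7): print(t,cmd(*target(t,h=.024,off=-.010 ),o))
E
```

```text
tcp [0.5491 0.1725 0.1325] f tool [-2.7 -3.2 -2.1] world [-3.8 -1.7  2.1] mom [-0.31  0.79  0.14]
axis torque ~ 0.08 panel polar [0.043 1.154]
pad contact polar [0.051 0.735] torque 0.03
[ 0.0211  0.023  -0.0153  0.0007]
1.2 [ 0.0135  0.0511 -0.0323  0.0612]
1.1 [ 0.0047  0.0718 -0.0395  0.1222]
1.0 [-0.0064  0.0917 -0.0463  0.1838]
0.9 [-0.0196  0.1104 -0.0528  0.2461]
0.8 [-0.0347  0.1278 -0.0587  0.3092]
0.7 [-0.0516  0.1437 -0.0641  0.373 ]
```

Call:
play_rows(
  commands=[
    [[-0.05,0.013,0.05,-0.032,0.061],[-0.05,0.005,0.072,-0.04,0.122],[-0.05,-0.006,0.092,-0.046,0.184],[-0.05,-0.02,0.11,-0.053,0.246],[-0.05,-0.034,0.128,-0.059,0.309],[-0.05,-0.051,0.144,-0.064,0.373],[-0.05,-0.051,0.144,-0.064,0.373],[-0.05,-0.051,0.144,-0.064,0.373]],
  ],
)

```text
clock: 11.02
tcp_pos: [0.577, 0.1512, 0.1459]
orientation: [2.945, 1.08, 0.002]
contact_force: [4.0, -7.1, -3.0]
grip_width: 0.0448
gripper_force: 4.1
```

```bash
python3 st.py; python3 - <<'E'
from wr import *
save(d,'w5.png');print(np.round(o['joints'],2))
for t in (.6,.5,.4,.3,.2,.1,0): print(t,cmd(*target(t,h=.026,off=-.004 ),o))
E
```

```text
tcp [0.577  0.1512 0.1459] f tool [-1.5  8.   3. ] world [ 4.  -7.1 -3. ] mom [-1.62 -0.77 -0.05]
axis torque ~ -0.39 panel polar [0.052 0.369]
pad contact polar [0.063 0.039] torque -0.44
[-0.79  0.49  0.57  1.86 -0.33  0.88 -0.93]
0.6 [-0.0077 -0.0329 -0.0113  0.0623]
0.5 [-0.0143 -0.0111 -0.0153  0.1277]
0.4 [-0.023   0.0101 -0.0186  0.1938]
0.3 [-0.0338  0.0305 -0.0212  0.2605]
0.2 [-0.0465  0.0497 -0.023   0.3277]
0.1 [-0.061   0.0677 -0.0241  0.3952]
0 [-0.0771  0.0843 -0.0244  0.4629]
```

View pics/w5.png

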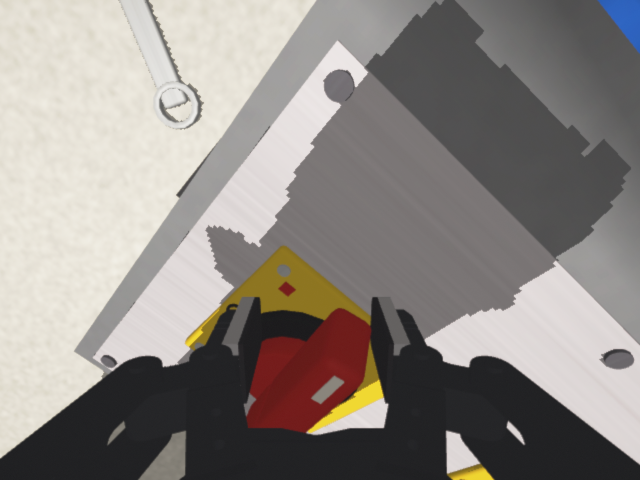

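The handle snapped past TRIPPED and now leans on the leading (right) finger at (370,330), so the reset took. I'll let it follow the finger down to ON.

Call:
play_rows(
  commands=[
    [[-0.05,-0.012,0.01,-0.015,0.07],[-0.05,-0.023,0.025,-0.02,0.14],[-0.05,-0.034,0.04,-0.022,0.21],[-0.05,-0.046,0.055,-0.024,0.28],[-0.05,-0.061,0.07,-0.025,0.35],[-0.05,-0.07,0.08,-0.025,0.42],[-0.05,-0.077,0.084,-0.025,0.463],[-0.05,-0.077,0.084,-0.025,0.463],[-0.05,-0.077,0.084,-0.025,0.463]],
  ],
)

```text
clock: 11.82
tcp_pos: [0.5748, 0.1325, 0.1509]
orientation: [3.141, -0.03, 0.0]
contact_force: [0.3, 0.3, -0.7]
grip_width: 0.0447
gripper_force: 0.0
```

```bash
python3 st.py; python3 -c "
from plan import *
print(cmd(*target(0,h=.026)))"
```

```text
tcp [0.5748 0.1325 0.1509] f tool [ 0.2 -0.3  0.7] world [ 0.3  0.3 -0.7] mom [-0.    0.01  0.04]
axis torque ~ 0.01 panel polar [0.049 0.002]
pad contact polar [ 0.054 -0.421] torque 0.01
[0.0069 0.0004 0.0001 0.0034]
```

Call:
play_rows(
  commands=[
    [[-0.05,0,0,-0.1,0],[-0.05,0,0,-0.25,0],[-0.05,0,0,-0.42,0],[-0.05,0,0,-0.6,0],[-0.05,0,0,-0.6,0],[-0.05,0,0,-0.6,0]],
  ],
)

```text
clock: 12.32
tcp_pos: [0.5762, 0.1327, 0.2731]
orientation: [-3.139, 0.03, -0.007]
contact_force: [-1.0, 0.7, -0.5]
grip_width: 0.0448
gripper_force: 0.0
```

```bash
python3 - <<'E'
from wr import *
print(o['tcp_pos'])
save(d,'w6.png')
E
```

```text
[0.57615388 0.13268922 0.27311878]
```

View pics/w6.png

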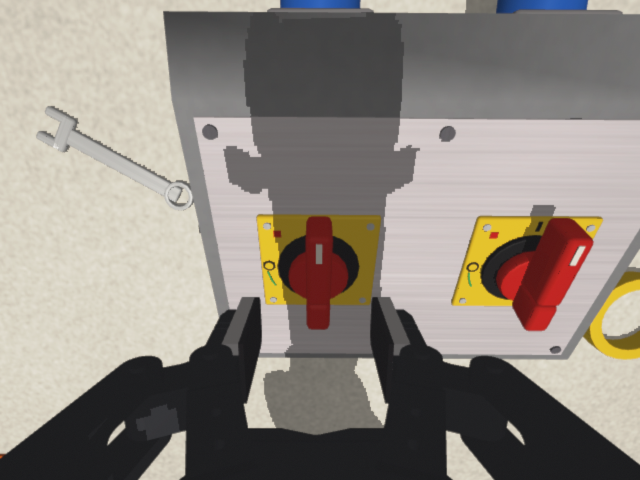

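The wrist picture shows the tripped handle upright at ON, with its nose at (319,222) and tail at (318,325). Its plate is square, the other handle is at ON and the bystanders haven't moved. Handing in.

```bash
python3 -c "
from h import *
print(r.hand_in())"
```

```text
the job is handed in; nothing more can be done
None
```

I reset the tripped (left) breaker against its firm stop at about 2 N m and turned it to ON. In the last picture the other breaker was still ON, the plate looked untwisted, and the spanner and tape showed no movement (the bottle was out of view, and the arm never went near it). The job is handed in, but the hand-in call returned no verdict.

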